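# Pack foil chocolate bars by colour in the sliding-lid box

### The arm

A 6-joint arm with a two-finger parallel gripper is mounted at the origin on the work surface. World frame = base frame: x ahead of the robot, y to its left, z up, the work surface at z = 0. Lengths are in m, angles in rad, forces in N, time in s.
With the tool pointing down it reaches from about 0.375 to 0.975 m from the base axis. Payload 3.8 kg.
Tool frame: the origin (TCP) lies midway between the tips of the shut fingers; the grasp point (between the pads) lies 19 mm behind it; x points along the fingers, y is the direction in which the jaws open and shut, and the axes are right-handed (so a half turn about x gives the same grasp; the last joint's range is limited). The gripper opens to 88 mm and grips with 3 to 60 N. Pads are 18 mm wide; open, the fingers measure 123 mm over their backs; the gripper's body (75 mm by 187 mm) begins 45 mm behind the grasp point.
Start: joints at [-1.251, 0.264, 1.604, -0, 1.274, -0.037], TCP at [0.236, -0.632, 0.239] pointing down, gripper open.
Joint ranges: [-2.63, 2.63], [-0.94, 2.18], [0.31, 2.57], [-1.31, 4.45], [0, 2.66], [-2.55, 2.55]. Speed limits (rad/s): [2.57, 2.57, 3.14, 3.14, 3.14, 3.14].

### API

Orientations are given as a rotation vector (axis times angle).
In Python, from cell import manip, inverse_kinematics, cams, order gives the robot as it stands. Calls block until the motion is done:
- manip.move_pose(position, orientation): joint-space move of the TCP to a pose.
- manip.move_linear(position, rate=0.15, rot=None): straight line of the TCP; rot=None keeps the orientation; rate is the mean speed in m/s.
- manip.set_joints(angles): joint-space move.
- manip.set_gripper(opening, force=None): finger opening in m; force is the grip in N (None keeps the last); returns when the fingers have stopped.
- manip.dwell(seconds).
- inverse_kinematics(position, orientation): joint angles nearest the present ones, or None.
- manip.state(): the state.
- cams.capture(name): name is "side" or "top"; returns a dict with "image" (384x512x3 uint8, blue, green, red), "z_map" (384x512 float32, m along the optical axis (not along the pixel's ray), 0 where there is no reading), "intrinsics" (3x3 intrinsics, pixels), "k1" (the pictures are not rectified: a ray, as slopes to the right and down, at radius r is drawn at 1 + k1 r^2 times it, then the intrinsics apply), "position" and "orientation" of the camera in the world. Camera axes: x right, y down, z forward; pixel columns grow to the right and rows downward; lengths in m; the calibration is good to about 2 mm. A picture is of the moment at which its call begins.
A pose or a line that the arm cannot do raises manip.IKError and nothing moves.
- order.close_job(): hands the job in, once; it reports no verdict.
The state is a dict: "clock": time; "joint_pos": joint angles; "joint_velocities": joint speeds; "tau": joint torques, N m; "tool_pos": TCP position; "tcp_rot": TCP orientation; "contact_force": force on the tool from outside, world axes, zero at the start; "moment": the same for the moment, N m; "gripper_width": finger opening in m.
Only numpy, scipy, OpenCV 4.12 (cv2) and the standard library are available. Lean on these libraries where they do the work, as an engineer would, in place of code of your own. Each camera call takes 0.05 s, during which the arm holds its last target. There are 200 camera calls.

### The job

Pack the foil-wrapped chocolate bars: slide the packing box's clear lid fully open, lay every bar in the tray of its own colour, then slide the lid fully shut. The lid may be held by the unmarked sliding catch at the box's end; only trying the lid shows whether it is, and then sliding the catch right across to its other end frees it. Leave the jar and the bowl where they stand.

Things in the scene. Friction and masses are not known exactly. Their poses are not given: they have to be found in the camera images.
- box: Fixed open aluminium packing box, 160 (x) x 264 (y) x 48 mm high, walls 5 mm; origin under the centre of the box on the table, its z up. The lid slides towards its +x (away from the robot) onto two rails that run 170 mm out behind the box. At its +y end stands a solid grey catch housing (60 x 84 x 66 mm high, centred at y = +180 mm). Its place and yaw vary.
- lid (a joint): Travel of the clear sliding lid in m: 0 shut, 0.165 fully open towards the box's +x. It stays where it is left (about 1.5 N of friction). While the catch holds it, it gives only about 3 mm.
- lid_handle (a point): Centre of the top of the lid's black bar handle: 12 mm thick along the box's x, 70 mm long along its y, 26 mm high above the lid, top 82 mm above the table. It stands on the lid's centre line, 30 mm nearer the robot than the lid's middle.
- catch (a joint): Travel in m of the sliding catch: 0 at the end nearest the box, 0.030 at the end away from it (the box's +y). It always starts near 0 and stays where left (about 2 N of friction). It is unmarked and may be fitted either way round: at one end it holds the lid, at the other it frees it, and which is which cannot be seen, only found by trying the lid. If it is moved while the lid is open, the lid may not shut again.
- catch_grip (a point): Centre of the top of the catch's black grip, on top of the grey housing: 16 mm along the box's x, 24 mm along its y, 26 mm high, top 92 mm above the table.
- tray_red: Fixed red open tray inside the box under the lid, 148 (x) x 84 (y) x 38 mm high, walls and floor 3 mm; origin under its centre, 5 mm above the table, rim 43 mm above the table, axes along the box's. The three trays stand side by side along the box's y in an order that varies.
- tray_gold: Fixed gold open tray inside the box under the lid, 148 (x) x 84 (y) x 38 mm high, walls and floor 3 mm; origin under its centre, 5 mm above the table, rim 43 mm above the table, axes along the box's. The three trays stand side by side along the box's y in an order that varies.
- tray_green: Fixed green open tray inside the box under the lid, 148 (x) x 84 (y) x 38 mm high, walls and floor 3 mm; origin under its centre, 5 mm above the table, rim 43 mm above the table, axes along the box's. The three trays stand side by side along the box's y in an order that varies.
- red_1: Red foil-wrapped chocolate bar (rigid), 42 (x) x 24 (y) x 18 mm high, about 30 g; origin at the centre of its underside. May be absent.
- red_2: Red foil-wrapped chocolate bar (rigid), 42 (x) x 24 (y) x 18 mm high, about 30 g; origin at the centre of its underside. May be absent.
- red_3: Red foil-wrapped chocolate bar (rigid), 42 (x) x 24 (y) x 18 mm high, about 30 g; origin at the centre of its underside. May be absent.
- gold_1: Gold foil-wrapped chocolate bar (rigid), 42 (x) x 24 (y) x 18 mm high, about 30 g; origin at the centre of its underside. May be absent.
- gold_2: Gold foil-wrapped chocolate bar (rigid), 42 (x) x 24 (y) x 18 mm high, about 30 g; origin at the centre of its underside. May be absent.
- gold_3: Gold foil-wrapped chocolate bar (rigid), 42 (x) x 24 (y) x 18 mm high, about 30 g; origin at the centre of its underside. May be absent.
- green_1: Green foil-wrapped chocolate bar (rigid), 42 (x) x 24 (y) x 18 mm high, about 30 g; origin at the centre of its underside. May be absent.
- green_2: Green foil-wrapped chocolate bar (rigid), 42 (x) x 24 (y) x 18 mm high, about 30 g; origin at the centre of its underside. May be absent.
- green_3: Green foil-wrapped chocolate bar (rigid), 42 (x) x 24 (y) x 18 mm high, about 30 g; origin at the centre of its underside. May be absent.
- jar: Bystander: brown jar with a metal cap, 66 mm across, 95 mm high, behind the bars; origin under its centre.
- bowl: Bystander: steel bowl, 110 mm across, 50 mm high, behind the bars; origin under its centre.
There are look-alikes about, which are no part of the job. What is shaped like the gold_1 but blue is not meant. What is shaped like the red_2 but blue is not meant.

How it is judged:
By the outcome, as a careful person would: the job done as asked, in the order asked, and still so for the second after the job is handed in, with the robot touching nothing.
Of red_1, red_2, red_3, gold_1, gold_2, gold_3, green_1, green_2, green_3 only 5 to 8 are there at a start; the rules pass over those that are not, and their reading is None.
At some moment in a run one of red_1, red_2, red_3, gold_1, gold_2, gold_3, green_1, green_2, green_3 may be knocked a few centimetres aside while the robot is not near it.
Once in a run the grip may slacken for a moment while it holds something.
It also fails if it takes over 210 s, if anything falls off the work surface, if the arm or the gripper's body presses on something with over 40 N, if the wrist force passes 120 N, or if a joint passes its speed limit or range.

## Working session

There is one attempt and no reset: what is moved stays moved. The work goes in short steps, each a Python script; the robot and the scene stay as the last script left them, time stands still between calls to the robot, and variables do not carry over. Pictures are saved under pics/ and viewed, about 12 in all and at most 16, crops included, and the job is handed in when it is done.

```bash
ls; mkdir -p pics
cat > h.py <<'E'
import numpy as np, cv2
from scipy.spatial.transform import Rotation as R
from cell import manip, inverse_kinematics, cams, order
def cap(n, save=None):
    c=cams.capture(n)
    if save: cv2.imwrite(save,c["image"])
    return c
def cam_rot(c):
    o=np.array(c["orientation"],float)
    return o if o.shape==(3,3) else R.from_rotvec(o).as_matrix()
def cloud(c):
    K=np.array(c["intrinsics"]);h,w=c["z_map"].shape
    v,u=np.mgrid[0:h,0:w].astype(np.float32)
    xd=(u-K[0,2])/K[0,0]; yd=(v-K[1,2])/K[1,1]
    x,y=xd.copy(),yd.copy()
    for _ in range(8):
        s=1+c["k1"]*(x*x+y*y); x,y=xd/s,yd/s
    z=c["z_map"]; P=np.stack([x*z,y*z,z],-1)
    W=P@cam_rot(c).T+np.array(c["position"]); W[z==0]=np.nan
    return W
E
python3 - <<'E'
from h import *
for n in("top","side"):
    c=cap(n,f"pics/{n}0.png"); print(n,c["position"],c["orientation"],c["k1"],c["intrinsics"])
    np.save(f"/tmp/{n}.npy",cloud(c))
print(manip.state())
E
```

```text
pics
top [ 0.43645858 -0.05965627  0.97312951] [-2.13533146  2.1133342  -0.16794648] 0.029577958679932275 [[349.53902664   0.         261.55611366]
 [  0.         349.53902664 193.45910609]
 [  0.           0.           1.        ]]
side [ 0.42286584 -0.92779496  0.85449372] [-2.27842791  0.19604403 -0.07442232] -0.16735171859484071 [[497.56154635   0.         254.011061  ]
 [  0.         497.56154635 195.43844161]
 [  0.           0.           1.        ]]
{'clock': 0.1, 'joint_pos': array([-1.25092306e+00,  2.64707767e-01,  1.60519407e+00, -2.53536784e-06,
        1.27374585e+00, -3.69074725e-02]), 'joint_velocities': array([-0.00021451, -0.00076458, -0.00283676, -0.0012675 , -0.00143246,
        0.0005552 ]), 'tau': array([ 3.87574019e-04, -5.03618467e+01, -3.58071041e+01,  7.30462256e-02,
        2.33633537e-02, -5.13738462e-05]), 'tool_pos': array([ 0.23554223, -0.63188935,  0.23751577]), 'tcp_rot': array([ 2.02764656,  0.36774993, -2.02824864]), 'contact_force': array([ 0.88873556, -0.16378274, -0.60619655]), 'moment': array([ 0.01300738, -0.01691255,  0.06590385]), 'gripper_width': 0.08798314100459399}
```

View pics/top0.png

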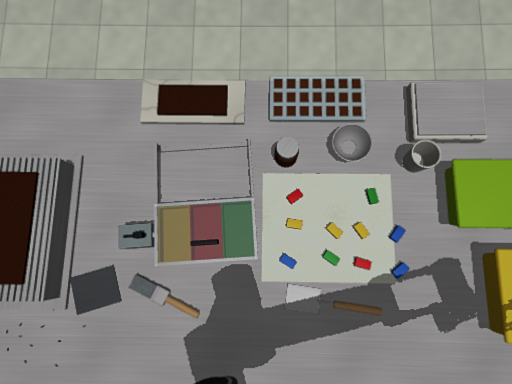

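View pics/side0.png

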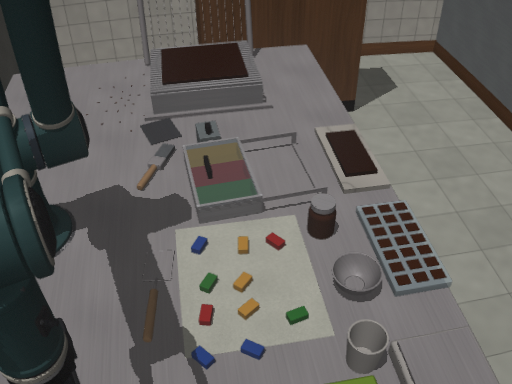

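Candidates in the top view:
- **Red:** (295,197), (363,264).
- **Gold:** (294,224), (334,230), (361,230).
- **Green:** (372,196), (331,258).
- **Blue look-alikes, not wanted:** (288,261), (397,233), (400,270).
- **Box:** about (205,232), with the handle at (205,243), the catch grip at (134,235), and trays from left to right gold, red, green.

Next I measure them.

```bash
cat >> h.py <<'E'
HS={"red":[(0,8),(172,180)],"gold":[(14,32)],"green":[(45,85)],"blue":[(100,130)]}
def rays(c):
    c2=dict(c); c2["z_map"]=np.ones_like(c["z_map"]); return cloud(c2)-np.array(c["position"])
def bars(c,z=0.018,box=None,amin=30,amax=600,smin=120):
    """coloured blobs on the table side y<0.. -> list(color,x,y,yaw of long axis,area m2,dims)"""
    hsv=cv2.cvtColor(c["image"],cv2.COLOR_BGR2HSV); D=rays(c); p=np.array(c["position"])
    out=[]
    for col,rs in HS.items():
        m=np.zeros(hsv.shape[:2],np.uint8)
        for a,b in rs: m|=cv2.inRange(hsv,(a,smin,50),(b,255,255))
        n,l,st,ce=cv2.connectedComponentsWithStats(m)
        for i in range(1,n):
            if not amin<st[i,4]<amax: continue
            d=D[l==i]; W=p+d*((z-p[2])/d[:,2:3])
            r=cv2.minAreaRect((W[:,:2]*1000).astype(np.float32)); (x,y),(w,h),a=r
            if w<h: a+=90
            a=(a+90)%180-90
            out.append((col,x/1000,y/1000,a,max(w,h),min(w,h),*ce[i]))
    return out
E
python3 - <<'E'
from h import *
c=cap("top"); 
for b in bars(c): print(b[0],np.round(b[1:],3))
W=cloud(c)
def show(n,m):
    P=W[m]; r=cv2.minAreaRect((P[:,:2]*1000).astype(np.float32)); print(n,m.sum(),r,np.nanmedian(P[:,2]))
v,u=np.mgrid[0:384,0:512]; z=np.nan_to_num(W[...,2])
bx=(u>110)&(u<265)&(v>190)&(v<275)
for a,b in((.035,.06),(.06,.073),(.072,.1)): 
    m=bx&(z>a)&(z<b); n,l,s,ce=cv2.connectedComponentsWithStats(m.astype(np.uint8))
    for i in range(1,n):
        if s[i,4]>10: show((a,ce[i].round()),l==i)
h=cv2.cvtColor(c["image"],cv2.COLOR_BGR2HSV)
for p in [(175,232),(205,220),(238,225)]: print(p,h[p[1],p[0]],W[p[1],p[0]])
cv2.imwrite("pics/c1.png",cv2.resize(c["image"][130:285,110:415],None,fx=2.6,fy=2.6,interpolation=cv2.INTER_CUBIC))
E
```

```text
red [ 5.97000e-01 -1.35000e-01 -5.55590e+01  4.11770e+01  2.38190e+01
  2.94289e+02  1.95820e+02]
red [ 4.17000e-01 -3.14000e-01  7.48250e+01  4.21270e+01  2.29010e+01
  3.62248e+02  2.63121e+02]
gold [ 5.21000e-01 -1.34000e-01  8.24300e+01  4.17590e+01  2.32080e+01
  2.94168e+02  2.23344e+02]
gold [ 5.04000e-01 -2.42000e-01  4.46570e+01  4.12670e+01  2.33670e+01
  3.34177e+02  2.30234e+02]
gold [ 5.05000e-01 -3.14000e-01  3.66970e+01  4.15120e+01  2.42240e+01
  3.60813e+02  2.29914e+02]
gold [3.01000e-01 1.61000e-01 6.54520e+01 9.23720e+01 1.44610e+01 1.82415e+02
 3.06367e+02]
gold [ 3.04000e-01 -2.96000e-01  8.19130e+01  1.20024e+02  1.56470e+01
  3.57821e+02  3.07516e+02]
green [ 6.00000e-01 -3.48000e-01  1.32100e+01  4.06470e+01  2.23840e+01
  3.72041e+02  1.95430e+02]
green [ 4.31000e-01 -2.32000e-01  5.67010e+01  4.11250e+01  2.16160e+01
  3.30773e+02  2.57398e+02]
blue [  0.497  -0.411 -38.032  42.     24.213 397.098 233.371]
blue [ 4.21000e-01 -1.17000e-01  5.72000e+01  4.09010e+01  2.21410e+01
  2.87682e+02  2.60752e+02]
blue [  0.401  -0.413 -46.537  42.027  24.665 400.117 269.974]
(0.035, array([204., 231.])) 5955 ((506.9629821777344, 103.54679870605469), (196.36758422851562, 275.13433837890625), 0.8819486498832703) 0.05714849054223392
(0.06, array([135., 235.])) 691 ((482.64251708984375, 279.906494140625), (60.11823654174805, 84.49962615966797), 3.9135167598724365) 0.0670410602031648
(0.072, array([138., 234.])) 83 ((483.91705322265625, 265.59844970703125), (15.223207473754883, 25.35810661315918), 1.1512795686721802) 0.0922521929388983
(0.072, array([204., 242.])) 139 ((466.11138916015625, 99.47152709960938), (12.161813735961914, 69.60041809082031), 4.556743144989014) 0.08312080747308837
(175, 232) [ 23 107 129] [0.49175521 0.17969877 0.05854269]
(205, 220) [179 101 119] [0.52364627 0.10229528 0.06049144]
(238, 225) [ 66  79 107] [0.51183755 0.01592271 0.055314  ]
```

View pics/c1.png

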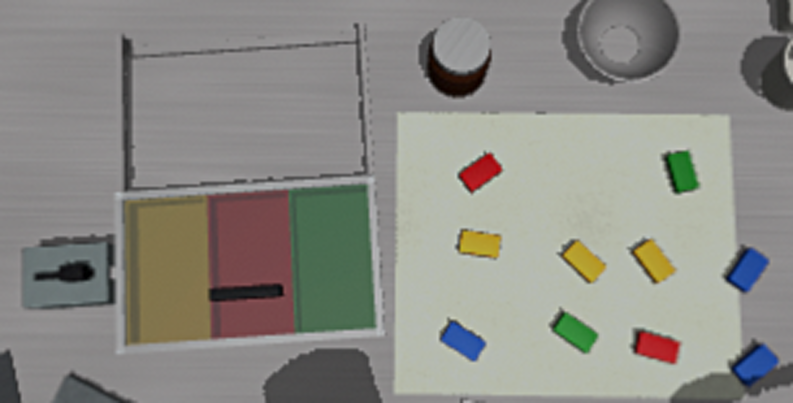

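Seven bars are confirmed: 2 red at crop (480,172) and (657,347), 3 gold at (480,244), (583,261) and (653,261), and 2 green at (681,171) and (575,331). The three blue ones are left alone. The box centre is about (0.496, 0.102) with yaw about 4.2°. Next I try the lid.

```bash
cat >> h.py <<'E'
PSI=np.radians(4.2); BC=np.array([.496,.1017])
def b2w(x,y): c,s=np.cos(PSI),np.sin(PSI); return BC+np.array([c*x-s*y,s*x+c*y])
def w2b(p): c,s=np.cos(PSI),np.sin(PSI); d=np.array(p)[:2]-BC; return np.array([c*d[0]+s*d[1],-s*d[0]+c*d[1]])
def ori(yaw,pos):
    """tool down, jaws along yaw; of the two half turns the nearer in joints"""
    q0=np.array(manip.state()["joint_pos"]); best=None
    for k in(0,np.pi):
        x=np.array([0,0,-1.]); y=np.array([np.cos(yaw+k),np.sin(yaw+k),0]); M=np.stack([x,y,np.cross(x,y)],1)
        rv=R.from_matrix(M).as_rotvec(); q=inverse_kinematics(pos,rv)
        if q is None: continue
        d=np.abs(np.array(q)-q0).max()
        if best is None or d<best[0]: best=(d,rv)
    return best[1]
def goto(xy,z,yaw): 
    p=[xy[0],xy[1],z]; manip.move_pose(p,ori(yaw,p))
def lin(xy,z,rate=.15): manip.move_linear([xy[0],xy[1],z],rate=rate)
def st(m=""):
    s=manip.state(); print(m,"t%.1f"%s["clock"],"tcp",np.round(s["tool_pos"],4),"F",np.round(s["contact_force"],1),"w%.4f"%s["gripper_width"])
def handle(c=None):
    "handle top centre in box frame from top camera, by height"
    W=cloud(c or cap("top")); P=W[np.nan_to_num(W[...,2])>.075]; P=P[P[:,2]<.09]
    L=np.array([w2b(p) for p in P]); L=L[(abs(L[:,1])<50)&(L[:,0]>-60)&(L[:,0]<200)] if 0 else L
    m=(abs(L[:,1])<.05)&(L[:,0]>-.06)&(L[:,0]<.2); return m.sum(),np.median(L[m],0)
E
python3 - <<'E'
from h import *
manip.set_gripper(.05,25)
h=b2w(-.03,0); goto(h,.16,PSI); lin(h,.064,.1); st("down")
manip.set_gripper(0.0,25); st("grip")
for d in(.003,.006,.010): lin(b2w(-.03+d,0),.064,.03); st(d)
E
```

```text
down t4.7 tcp [0.4668 0.0996 0.0646] F [0.3 0.9 0.9] w0.0500
grip t5.3 tcp [0.466  0.0995 0.0641] F [-1.8  0.1  1. ] w0.0123
0.003 t5.6 tcp [0.4694 0.0998 0.0641] F [-0.5  0.2  1.2] w0.0119
0.006 t5.8 tcp [0.4725 0.1    0.0641] F [-0.3  0.8  1.2] w0.0119
0.01 t6.1 tcp [0.4766 0.1003 0.0641] F [0.9 1.5 0.3] w0.0115
```

There is only friction-level force over 10 mm, so the lid is free and the catch stays put. I open it all the way.

Run:
```python
from h import *
lin(b2w(.132,0),.064,.08); st("near")
for d in(.135,.137,.139):
    lin(b2w(d,0),.064,.03); st(d)
    s=manip.state()
    if np.linalg.norm(s["contact_force"][:2])>8: break
manip.set_gripper(.05); st("rel"); lin(manip.state()["tool_pos"][:2],.2,.2)
goto((.42,-.02),.3,0) if 0 else goto(b2w(-.06,0),.3,PSI)
c=cap("top","pics/open.png"); print(handle(c))
for b in bars(c,amax=200):
    if b[5]>18:print(b[0],np.round(b[1:],3))
cv2.imwrite("pics/open2.png",cv2.resize(c["image"][100:300,100:430],None,fx=2.2,fy=2.2)); st()
```

```text
near t8.2 tcp [0.6284 0.112  0.0641] F [-0.7  4.1  2.7] w0.0119
0.135 t8.4 tcp [0.6297 0.1121 0.0641] F [-5.6  5.1  7.8] w0.0123
0.137 t8.7 tcp [0.6297 0.1121 0.0641] F [-11.6   3.7  11.8] w0.0116
rel t9.4 tcp [0.6327 0.1117 0.064 ] F [-0.1  0.5  0.4] w0.0502
(np.int64(134), array([ 0.13381397, -0.00025678]))
red [ 5.97000e-01 -1.35000e-01 -5.37240e+01  4.13520e+01  2.31710e+01
  2.94365e+02  1.95849e+02]
red [ 4.17000e-01 -3.14000e-01  7.48250e+01  4.21270e+01  2.29010e+01
  3.62248e+02  2.63121e+02]
gold [ 5.21000e-01 -1.34000e-01  8.24300e+01  4.17590e+01  2.35760e+01
  2.94182e+02  2.23379e+02]
gold [ 5.04000e-01 -2.42000e-01  4.46570e+01  4.12670e+01  2.33670e+01
  3.34214e+02  2.30279e+02]
gold [ 5.05000e-01 -3.14000e-01  3.66970e+01  4.15120e+01  2.42240e+01
  3.60813e+02  2.29914e+02]
green [ 6.00000e-01 -3.48000e-01  1.32100e+01  4.06470e+01  2.23840e+01
  3.72025e+02  1.95492e+02]
green [ 4.31000e-01 -2.31000e-01  5.67010e+01  4.05740e+01  2.16160e+01
  3.30732e+02  2.57346e+02]
blue [  0.498  -0.411 -35.508  42.107  24.322 397.083 233.333]
blue [ 4.21000e-01 -1.17000e-01  5.72000e+01  4.09010e+01  2.21410e+01
  2.87682e+02  2.60752e+02]
blue [  0.401  -0.413 -46.532  41.934  24.684 400.123 269.89 ]
 t11.2 tcp [0.4366 0.0973 0.2988] F [-0.3  0.2  0.4] w0.0501
```

View pics/open2.png

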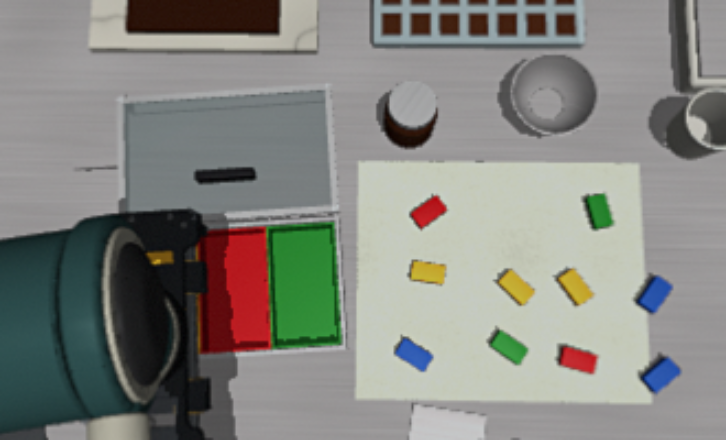

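The lid is open against its stop, with the handle at box x of about 0.135. The trays at crop (150-195, 290), (235,290) and (305,285) are gold, red and green in that order. Now the pick loop, starting with one bar.

```bash
cat >> h.py <<'E'
TY={"gold":.0845,"red":0.,"green":-.0845}
SL={"red":[(0,-.019,1),(0,.019,1)],"green":[(0,-.019,1),(0,.019,1)],"gold":[(-.035,0,0),(.024,.018,1),(.024,-.018,1)]}
def loose(c,col=None):
    return [b for b in bars(c,amax=200) if b[5]>16 and b[2]<-.06 and .33<b[1]<.72 and (b[0]==col or (col is None and b[0]!="blue"))]
def pack(col,slot):
    x,y,ln=SL[col][slot]; c=cap("top"); L=loose(c,col)
    if not L: print("none",col); return False
    b=max(L,key=lambda b:b[2]); yaw=np.radians(b[3]+(0 if ln else 90)); wid=.042 if ln else .024
    manip.set_gripper(wid+.024,20)
    goto(b[1:3],.12,yaw); lin(b[1:3],.004,.15)
    manip.set_gripper(0,20); w=manip.state()["gripper_width"]
    if abs(w-wid)>.006: st("BAD GRIP"); manip.set_gripper(wid+.024); lin(b[1:3],.15); return False
    lin(b[1:3],.14,.2); t=b2w(x,TY[col]+y); goto(t,.14,PSI)
    w2=manip.state()["gripper_width"]
    if abs(w2-wid)>.006: st("LOST"); return False
    lin(t,.0135,.12); f=np.round(manip.state()["contact_force"],1); manip.set_gripper(wid+.007)
    lin(t,.15,.2); st(f"{col}{slot} {w:.4f} {w2:.4f} {f}"); return True
E
python3 - <<'E'
from h import *
pack("red",0)
c=cap("top"); print([(b[0],round(b[1],3),round(b[2],3)) for b in loose(c)])
cv2.imwrite("pics/r0.png",cv2.resize(c["image"][140:290,140:420],None,fx=2.5,fy=2.5))
E
```

```text
red0 0.0419 0.0418 [ 0.5 -0.7 -0.6] t18.5 tcp [0.4965 0.0827 0.149 ] F [ 0.   0.  -0.4] w0.0490
[('red', 0.417, -0.314), ('gold', 0.521, -0.134), ('gold', 0.504, -0.242), ('gold', 0.505, -0.314), ('green', 0.6, -0.348), ('green', 0.431, -0.231)]
```

View pics/r0.png

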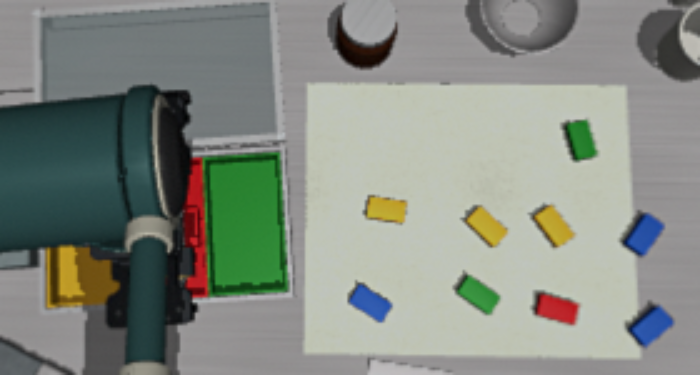

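The first red bar is in: its edge shows in the red tray at crop (192,220). The other six are still loose at their places, so I run the rest, stopping on any fault.

Run:
```python
from h import *
for a in [("red",1),("green",0),("green",1),("gold",0),("gold",1),("gold",2)]:
    if not pack(*a): break
goto((.45,-.3),.35,PSI)
c=cap("top","pics/p.png"); print([(b[0],round(b[1],3),round(b[2],3)) for b in loose(c)],handle(c)); st()
cv2.imwrite("pics/p1.png",cv2.resize(c["image"][140:290,110:420],None,fx=2.5,fy=2.5))
```

```text
red1 0.0419 0.0417 [-0.4 -0.3  0.3] t26.7 tcp [0.4937 0.1205 0.149 ] F [-0.6 -1.1  0.1] w0.0491
green0 0.0413 0.0420 [-0.   1.2 -0.1] t34.7 tcp [ 0.5027 -0.0015  0.149 ] F [-1.   0.4  0.5] w0.0489
green1 0.0420 0.0415 [ 0.4  0.3 -0.3] t42.6 tcp [0.4999 0.0363 0.149 ] F [-0.7  0.1  0.2] w0.0489
gold0 0.0236 0.0238 [ 0.4  0.2 -0.7] t49.5 tcp [0.4541 0.1831 0.149 ] F [-0.2 -0.1 -0.4] w0.0314
gold1 0.0417 0.0419 [0.9 0.3 0.1] t58.0 tcp [0.5115 0.2054 0.1489] F [0.7 0.4 0.4] w0.0490
gold2 0.0419 0.0419 [0.6 1.1 0.5] t66.7 tcp [0.5142 0.1695 0.1489] F [-0.  -0.4 -0.4] w0.0493
[] (np.int64(134), array([0.13373379, 0.00120769]))
 t68.6 tcp [ 0.4503 -0.299   0.3492] F [ 0.3  0.2 -0.5] w0.0489
```

View pics/p1.png

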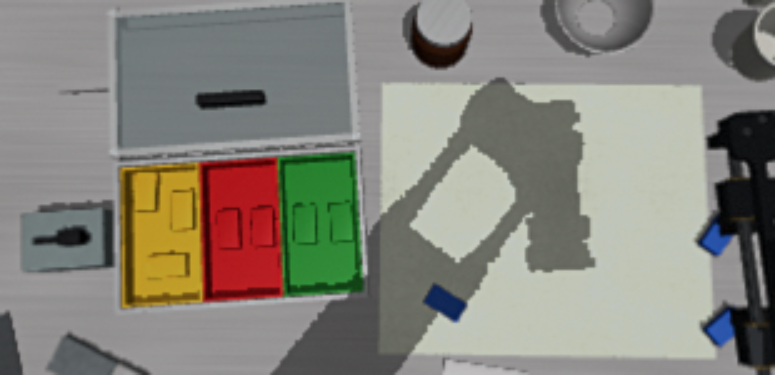

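All seven bars are in trays of their own colour. The gold one at crop (145,190) has moved about 2 cm inside its tray, so I check that the bars lie flat before shutting the lid.

Run:
```python
from h import *
c=cap("top"); W=cloud(c); z=W[...,2]
for n,(u,v) in dict(gA=(145,190),gB=(182,210),gC=(168,265),r1=(229,228),r2=(263,227),e1=(304,224),e2=(341,222),floor=(140,235),rim=(203,200)).items():
    U,V=round(110+u/2.5),round(140+v/2.5); p=z[V-2:V+3,U-2:U+3]; print(n,np.round(p.min(),3),np.round(np.median(p),3),np.round(p.max(),3),w2b(W[V,U]).round(3))
cv2.imwrite("pics/in.png",cv2.resize(c["image"][200:265,150:262],None,fx=6,fy=6,interpolation=cv2.INTER_CUBIC))
```

```text
gA nan nan nan [0.048 0.104]
gB 0.024 0.027 0.032 [0.024 0.064]
gC 0.024 0.027 0.03 [-0.034  0.081]
r1 nan nan nan [0.002 0.014]
r2 0.025 0.027 0.031 [-0.    -0.021]
e1 0.024 0.027 0.03 [-0.    -0.068]
e2 0.024 0.027 0.031 [-0.    -0.106]
floor 0.005 0.009 0.011 [0.002 0.116]
rim 0.013 0.04 0.046 [0.032 0.039]
```

View pics/in.png

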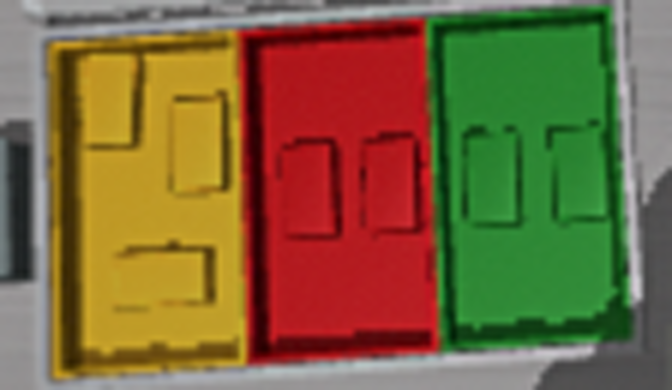

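All the bars lie flat on the tray floors, with tops at about 27 mm and the rim at 43 mm. The shifted gold one (crop 112,100) is inside too. Now I shut the lid.

Run:
```python
from h import *
h=b2w(.134,0); goto(h,.16,PSI); manip.set_gripper(.05,25); lin(h,.064,.1)
manip.set_gripper(0,25); st("grip")
lin(b2w(-.026,0),.064,.08); st("near")
for d in(-.029,-.031,-.033,-.035,-.037):
    lin(b2w(d,0),.064,.03); st(d)
    if np.linalg.norm(manip.state()["contact_force"][:2])>8: break
manip.set_gripper(.05); st("rel"); lin(manip.state()["tool_pos"][:2],.2,.2)
goto((.45,-.3),.35,PSI); manip.dwell(.3)
c=cap("top"); print(handle(c),[b[:3] for b in loose(c)]); st()
cv2.imwrite("pics/shut.png",cv2.resize(c["image"][130:285,110:420],None,fx=2.5,fy=2.5))
```

```text
grip t72.5 tcp [0.6297 0.1115 0.0641] F [0.  0.4 1. ] w0.0116
near t74.6 tcp [0.4694 0.0992 0.0641] F [ 1.2 -5.3  2. ] w0.0120
-0.029 t74.8 tcp [0.4663 0.0989 0.0641] F [ 1.3 -5.8  3.1] w0.0118
-0.031 t75.1 tcp [0.4651 0.0988 0.0641] F [ 3.3 -5.4 -1.3] w0.0120
-0.033 t75.3 tcp [0.4651 0.0989 0.0641] F [10.3 -4.4 -7.2] w0.0120
rel t76.1 tcp [0.463  0.0993 0.064 ] F [-0.4 -1.  -0. ] w0.0500
(np.int64(135), array([-0.02995946, -0.00070215])) []
 t78.8 tcp [ 0.4502 -0.2994  0.3499] F [-0.1  0.1 -0.7] w0.0498
```

View pics/shut.png

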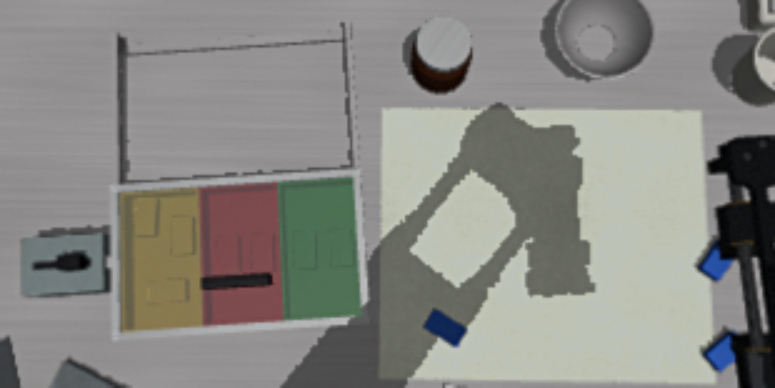

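The lid is shut against its stop, with the handle at crop (237,281). All seven bars show under it, the jar at (443,52) and the bowl at (597,40) have not moved, and the mat holds only the blue look-alike. I hand the job in.

```bash
python3 -c "
from h import *
order.close_job()"
```

```text
the job is handed in; nothing more can be done
```

The job is done and handed in at about 79 s of the 210 s allowed. The lid turned out to be free when I tried it, so I left the catch alone. I opened the lid to its stop, laid all 7 bars present (2 red, 2 green, 3 gold) in the trays of their own colour, and shut the lid to its stop.

- **Lid:** in the last top view the handle is at box x = −0.030, which is fully shut.
- **Bars:** none are left on the mat. All seven show under the lid in their own trays. The five with a valid height reading lay flat, with tops at about 27 mm. One gold and one red bar gave no height reading and look flat only from the picture.
- **Jar, bowl and blue bars:** none of them were touched. The jar and bowl looked unmoved in the last picture.
- **One deviation:** a gold bar ended about 2 cm from where I put it down, possibly from the expected knock. It is still inside the gold tray, and the lid closed without obstruction.

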